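# Screw the lid back onto a sample jar without crossing the thread

## Task

Pick up the blue screw lid lying on the orange tray and close the open sample jar with it: set it level on the mouth, press lightly and turn it backward (anticlockwise from above) until it drops a step into the thread, then turn it forward (clockwise) until it is fully home, and let go. Be gentle with the jar, and leave the other things on the table where they are.

Things in the scene. Friction and masses are not known exactly. Their poses are not given: they have to be found in the camera images.
- lid: Loose blue plastic screw lid, round with a pale disc on top, 60 mm outside diameter, 21.7 mm high, about 40 g, lying open side down on the orange tray nearest the robot. Origin: centre of its lower (open) edge; z up through its flat top. Inside, flush with the lower edge, four 3.2 mm round lugs, 90 degrees apart, point inward to radius 22 mm; they cannot be seen from outside.
- stand: Heavy fixed clamp on the tray: 90 mm wide dark round base with a 70 mm wide grey ring up to 34 mm, holding the open white sample jar upright. Origin: centre of its underside, on the jar's axis; z up. The jar (56 mm wide up to its shoulder at 73 mm, rim at 94 mm above this origin) cannot turn or lift. It must not feel over 110 N in all (about 1 N m of twist); a press of 3 to 8 N is enough.
- mouth (a point): Centre of the jar's mouth at rim height; z up. The neck below is 41 mm wide, tapering to 34 mm over its top 5 mm. On it are four equal threads, 90 degrees apart and 51 mm wide, whose angle no reading gives (the yaw of the clamp does not tell it). Between them stand four narrow upright stop ribs, 3.5 mm higher than the thread tops.
- on_thread (a point): Where the lid's origin lies when its lugs rest on the flat thread tops, 87.0 mm above the clamp's underside (a little higher if they land on the ribs). From here clockwise they jam on a rib; anticlockwise, lightly pressed, by at most about 90 degrees, they fall off the thread's end.
- entry (a point): Where the lid's origin lies once it has dropped into the thread's entry, 80.5 mm above the clamp's underside. The lugs can turn only some 14 degrees here before the back of a rib stops them anticlockwise. If the lugs chance to meet the entries when the lid is set down, it comes here at once.
- home (a point): Where the lid's origin lies when fully home, 76.0 mm above the clamp's underside. From the entry, turned clockwise and lightly pressed, the lid first turns freely for up to 16 degrees, then sinks steadily 4.5 mm over the next 57 degrees, and stops firmly against a rib at about 75 degrees in all.
- foil_box: Open aluminium tray-box, 120 x 90 x 45 mm, on the orange tray; bystander. Origin: centre of its underside.
- white_cap: Small plain white cap, 34 mm wide, 12 mm high, on the orange tray; does not belong to this jar; bystander. Origin: centre of its underside.
- closed_jar: Another sample jar, already closed with a blue lid, 54 mm wide, 85 mm high, beside the tray; bystander. Origin: centre of its underside.
- spoon: Wooden spoon, 150 mm long, lying beside the tray; bystander.
- marker: Marker pen, white with green cap, 125 mm long, lying beside the tray; bystander.
- dish: Shallow clear dish, 90 mm wide, 16 mm high, beside the tray; bystander. Origin: centre of its underside.
There are look-alikes about, which are no part of the job. What is shaped like the lid but pink or red is not meant.

How it is judged:
On the way:
1. the lid has dropped into the thread's entry: level, centred on the mouth, its lower edge less than 82.5 mm above the underside of the clamp (z of lid in the frame of stand below 0.0825 m and horizontal distance between lid and mouth below 0.004 m and angle between lid's own z axis and vertical below 0.09 rad), for 0.2 s.
At the end, for the whole second after the job is handed in: The lid is screwed home on the jar: its lower edge less than 77.5 mm above the underside of the clamp (home is 76.0 mm), centred on the mouth within 4 mm, level within 0.06 rad, at rest and released (z of lid in the frame of stand between 0.073 and 0.0775 m and horizontal distance between lid and mouth below 0.004 m and angle between lid's own z axis and vertical below 0.06 rad and linear speed of lid below 0.01 m/s); the robot touches nothing.
It fails at once if the jar or its clamp is loaded with more than 110 N in all (lid forced, jammed or rammed) (contact force between stand and anything else above 110 N).
It fails at once if a bystander is shifted by more than 30 mm (distance of any of foil_box, white_cap, closed_jar, spoon, marker, dish from where it was at the start of the episode above 0.03 m).
It also fails if it takes over 72 s, if anything falls off the work surface, if the arm or the gripper's body presses on something with over 40 N, if the wrist force passes 120 N, or if a joint passes its speed limit or range.

## Robot

A 6-joint arm with a two-finger parallel gripper is mounted at the origin on the work surface. World frame = base frame: x ahead of the robot, y to its left, z up, the work surface at z = 0. Lengths are in m, angles in rad, forces in N, time in s.
With the tool pointing down it reaches from about 0.325 to 0.9 m from the base axis. Payload 3.5 kg.
Tool frame: the origin (TCP) lies midway between the tips of the shut fingers; the grasp point (between the pads) lies 19 mm behind it; z points along the fingers, x is the direction in which the jaws open and shut, and the axes are right-handed (so a half turn about z gives the same grasp; the last joint's range is limited). The gripper opens to 85 mm and grips with 20 to 120 N. Pads are 22 mm wide; open, the fingers measure 114 mm over their backs; the gripper's body (76 mm by 85 mm) begins 54 mm behind the grasp point. The pads swing forward as they close: fully open they stand 13 mm farther back than shut.
Start: joints at [1.223, 0.276, -0.026, 1.268, 0, 1.467], TCP at [0.151, 0.606, 0.204] pointing down, gripper open.
Joint ranges: [-3.12, 3.12], [-0.85, 1.88], [-1.08, 1.24], [-1.95, 2.15], [-1.57, 1.53], [-3.14, 3.14]. Speed limits (rad/s): [2.57, 2.57, 3.14, 3.14, 3.14, 3.14].

## Interface

Orientations are given as a rotation vector (axis times angle).
In Python, from workcell import telemetry, grab_frame, ctrl gives the robot as it stands.
- The arm moves only by the tool carry_out, never from a script. Its argument "rows" is a list that holds one entry, the list of rows, each a list of 4 numbers: the shift along the tool's x, y, z in m, then the turn about the tool's z in degrees. A call has 1 to 20 rows; each row is the pose to reach, as a shift and turn from the pose commanded when the call began, along the tool's axes at that moment; what a row does not reach only later rows make up. A row lasts 1/10 s, in which the tool goes at most 50 mm and 8.59 degrees, less where a joint would pass 70% of its speed; a pose out of reach is approached as far as the arm can. A call with a gripper value outside its range is refused whole. "hand" is the closure in counts, from 0 (fully open) to 255 (shut), set as the call begins (left out, the last holds). The fingers move at their own pace and stop on an object; "squeeze" is the grip in N (left out, the last holds). Time passes only in rows, so rows that repeat a pose let the fingers close. It gives the time, the measured TCP pose, the force and the opening at its end, in the units of the state.
- telemetry.read_state(): the state, without advancing time (a new reading comes with each control period).
- grab_frame(name): name is "side" or "top"; returns a dict with "color" (384x512x3 uint8, red, green, blue), "K" (3x3 intrinsics, pixels), "k1" (the pictures are not rectified: a ray, as slopes to the right and down, at radius r is drawn at 1 + k1 r^2 times it, then the intrinsics apply), "position" and "attitude" of the camera in the world. Camera axes: x right, y up, looking along -z (the intrinsics and any distortion apply to the point x, -y, -z); pixel columns grow to the right and rows downward; lengths in m; the calibration is good to about 2 mm. A picture is of the moment at which its call begins. There is no depth.
- ctrl.sign_off(): hands the job in, once; it reports no verdict.
The state is a dict: "t": time; "joints": joint angles; "qd": joint speeds; "joint_torque": joint torques, N m; "tool_pos": TCP position; "tool_rot": TCP orientation; "contact_force": force on the tool from outside, world axes, zero at the start; "wrist_torque": the same for the moment, N m; "finger_gap": finger opening in m.
Only numpy, scipy, OpenCV 4.12 (cv2) and the standard library are available. Lean on these libraries where they do the work, as an engineer would, in place of code of your own. Each camera call takes 0.05 s, during which the arm holds its last target.

## Working session

There is one attempt and no reset: what is moved stays moved. The work goes in short steps, Python scripts to look and compute and a tool call to move; the robot and the scene stay as the last step left them, time stands still between calls to the robot, and variables do not carry over. Pictures are saved under pics/ and viewed, and the job is handed in when it is done.

Besides the shell and the picture viewer there is one more tool, called after ">>>" as name(argument=value, ...) on one line, values as JSON. carry_out: Moves the arm, as the interface text tells. Its arguments: {"type":"object","properties":{"rows":{"type":"array","items":{"type":"array","items":{"type":"array","items":{"type":"number"}}}},"hand":{"type":"number"},"squeeze":{"type":"number"}},"required":["rows"]}

```bash
mkdir -p pics; ls; python3 - <<'E'
from workcell import telemetry, grab_frame, ctrl
import cv2
s=telemetry.read_state();print(s)
for n in("side","top"):
    f=grab_frame(n);cv2.imwrite(f"pics/{n}0.png",f["color"][:,:,::-1]);print(n,f["K"],f["k1"],f["position"],f["attitude"])
E
```

```text
pics
{'t': 0.0, 'joints': array([ 1.22261842e+00,  2.77153892e-01, -2.79107521e-02,  1.26800577e+00,
       -6.85968926e-06,  1.46740594e+00]), 'qd': array([ 0.00216647,  0.00024509,  0.0008664 ,  0.00159308, -0.00210512,
       -0.00055106]), 'joint_torque': array([-8.95842368e-04, -4.45511234e+01,  2.95199794e+01,  1.64330145e-02,
       -7.29769090e-05,  2.28736390e-06]), 'tool_pos': array([0.15118089, 0.60555671, 0.20263274]), 'tool_rot': array([ 2.47507843,  1.93286363, -0.00302035]), 'contact_force': array([ 0.02142094,  0.62495939, -0.68420855]), 'wrist_torque': array([ 0.04392386,  0.03420873, -0.02937043]), 'finger_gap': 0.08502349226008007}
side [[359.58961849   0.         251.99966694]
 [  0.         359.58961849 191.6159633 ]
 [  0.           0.           1.        ]] 0.008588498460401177 [ 0.45539525 -0.71846982  0.86674369] [ 0.7456409  -0.0050148  -0.05046526]
top [[355.88189594   0.         251.26192925]
 [  0.         355.88189594 201.73208478]
 [  0.           0.           1.        ]] 0.009317456226280385 [ 0.33512203 -0.01556316  1.0524785 ] [ 0.14549784 -0.13019868 -1.57570918]
```

View pics/side0.png

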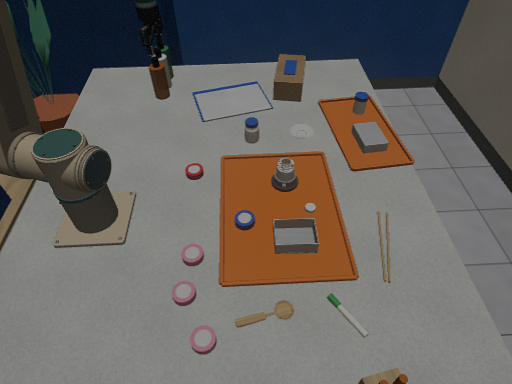

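View pics/top0.png

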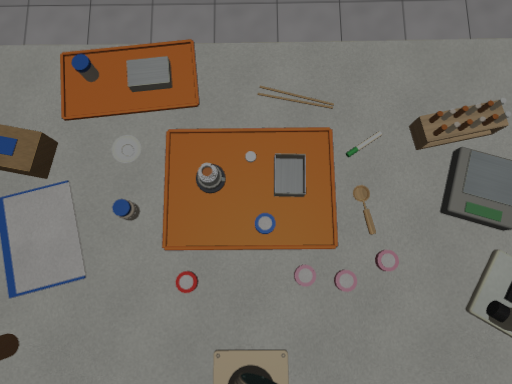

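Candidates for the lid are the blue ring at side (245,219) / top (264,223), the pink and red lids at top (186,282), (305,275), (345,280) and (387,261), and the blue-lidded jars at top (123,208) and (82,64). Only the blue ring lies loose on the near orange tray. I'll confirm it in an enlarged crop.

```bash
cat > h.py <<'E'
import numpy as np, cv2
from scipy.spatial.transform import Rotation as R
from workcell import telemetry, grab_frame, ctrl
def ray(f,u,v):
    K=f["K"];d=np.array([(u-K[0,2])/K[0,0],(v-K[1,2])/K[1,1]]);s=d.copy()
    for _ in range(10): s=d/(1+f["k1"]*(s@s))
    return np.array(f["position"]),R.from_rotvec(f["attitude"]).as_matrix()@np.array([s[0],-s[1],-1])
def onplane(f,u,v,z):
    p,d=ray(f,u,v);return p+d*(z-p[2])/d[2]
def proj(f,P):
    P=np.atleast_2d(P);c=(P-f["position"])@R.from_rotvec(f["attitude"]).as_matrix()
    s=np.stack([c[:,0],-c[:,1]],1)/(-c[:,2:]);s=s*(1+f["k1"]*(s**2).sum(1,keepdims=True))
    return s*[f["K"][0,0],f["K"][1,1]]+f["K"][:2,2]
def tri(fa,a,fb,b):
    p,d=ray(fa,*a);q,e=ray(fb,*b)
    t=np.linalg.lstsq(np.stack([d,-e],1),q-p,rcond=None)[0]
    A=p+t[0]*d;B=q+t[1]*e;return (A+B)/2,np.linalg.norm(A-B)
def crop(f,u,v,w,h,s,name):
    u0,v0=int(u-w//2),int(v-h//2)
    c=cv2.resize(f["color"][v0:v0+h,u0:u0+w,::-1],None,fx=s,fy=s,interpolation=cv2.INTER_CUBIC);return c
E
python3 - <<'E'
from h import *
a=grab_frame("side");b=grab_frame("top")
rows=[np.hstack([crop(a,245,219,40,40,9,''),crop(b,264,223,40,40,9,'')]),]
cv2.imwrite("pics/lid.png",rows[0])
cv2.imwrite("pics/jar.png",np.hstack([crop(a,286,172,44,44,9,''),crop(b,209,176,44,44,9,'')]))
E
```

```text
(no output)
```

View pics/lid.png

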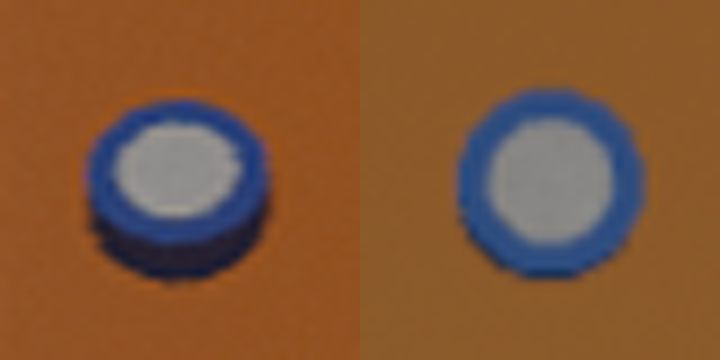

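View pics/jar.png

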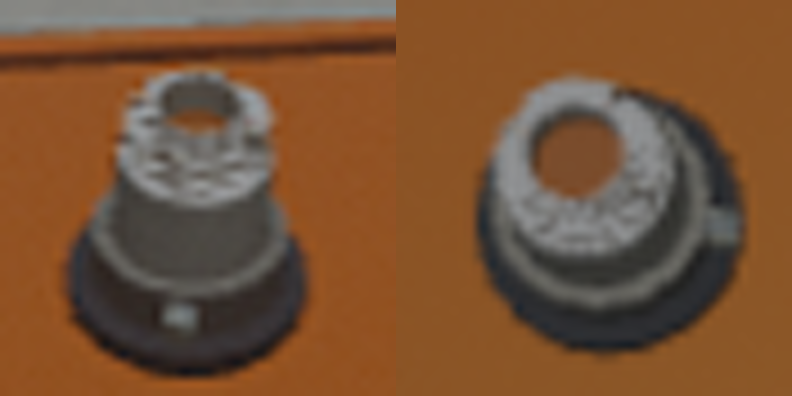

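The crop shows a blue rim with a pale disc and a blue side wall, lying on the tray, so this is the lid. Disc centres are side ≈(244.1,217.6) and top ≈(264.7,222.8). The jar's mouth is at side ≈(285.8,160.3) and top ≈(206.6,170.6).

```bash
python3 - <<'E'
from h import *
a=grab_frame("side");b=grab_frame("top")
print(tri(a,(244.1,217.6),b,(264.7,222.8)));print(tri(a,(285.8,160.3),b,(206.6,170.6)))
# grey disc centroid of the lid, by segmentation
for f,(u,v) in((a,(244,218)),(b,(265,223))):
    c=f["color"].astype(int);m=((c.max(2)-c.min(2))<30).astype(np.uint8)
    n,l,s,ce=cv2.connectedComponentsWithStats(m);i=l[v,u];print(s[i],ce[i])
# tray height: corners
print("tray",[tri(a,x,b,y) for x,y in [((350.5,277),(165,129)),((219,279),(165,249))]][:0])
for z in (0.02,0.025,0.03,.035): print(z,onplane(a,244.1,217.6,z),onplane(b,264.7,222.8,z))
E
```

```text
(array([ 0.45369442, -0.0449452 ,  0.02427116]), np.float64(0.0022544359811028543))
(array([0.59175525, 0.11548265, 0.1013741 ]), np.float64(0.0008369248518079287))
[238 213  14  10 110] [244.20909091 217.47272727]
[258 216  14  14 144] [264.65277778 222.68055556]
tray []
0.02 [ 0.45257182 -0.04179183  0.02      ] [ 0.4553149  -0.04490971  0.02      ]
0.025 [ 0.4525885 -0.0457876  0.025    ] [ 0.45473284 -0.04476759  0.025     ]
0.03 [ 0.45260517 -0.04978336  0.03      ] [ 0.45415079 -0.04462547  0.03      ]
0.035 [ 0.45262184 -0.05377913  0.035     ] [ 0.45356873 -0.04448336  0.035     ]
```

```bash
cat > ov.py <<'E'
from h import *
def over(c,ctr,r,z,s,f,u0,v0,col):
    t=np.linspace(0,2*np.pi,80);P=np.stack([ctr[0]+r*np.cos(t),ctr[1]+r*np.sin(t),0*t+z],1)
    q=((proj(f,P)-[u0,v0]+.5)*s-.5).round().astype(np.int32)
    cv2.polylines(c,[q.reshape(-1,1,2)],True,col,1)
E
python3 - <<'E'
from ov import *
a=grab_frame("side");b=grab_frame("top");z0=0.004;m=(0.5918,0.1155)
out=[]
for f,(u,v),(u2,v2) in((a,(286,172),(245,219)),(b,(209,176),(264,223))):
    c=crop(f,u,v,44,44,9,'')
    for r,z in((.045,z0),(.035,z0+.034),(.028,z0+.073),(.017,z0+.094)): over(c,m,r,z,9,f,u-22,v-22,(0,255,0))
    c2=crop(f,u2,v2,44,44,9,'')
    for r,z in((.030,z0),(.030,z0+.0217)): over(c2,(.4537,-.045),r,z,9,f,u2-22,v2-22,(0,255,0))
    out.append(np.vstack([c,c2])[:, :])
im=np.hstack(out);im=cv2.resize(im,(600,600));cv2.imwrite("pics/ov1.png",im)
E
```

```text
(no output)
```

View pics/ov1.png

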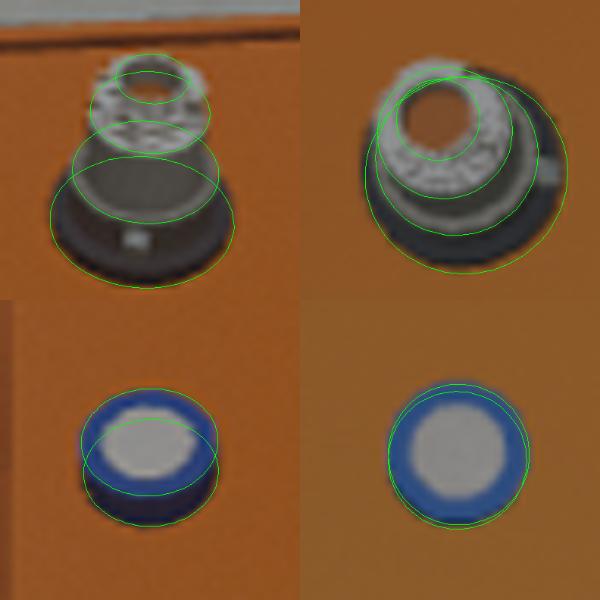

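```bash
cat > sil.py <<'E'
from h import *
from scipy.optimize import minimize
S=8
def circ(x,y,r,z):
    t=np.linspace(0,2*np.pi,72,endpoint=False);return np.stack([x+r*np.cos(t),y+r*np.sin(t),0*t+z],1)
def render(f,box,segs,x,y,z0):
    u0,v0,w,h=box;im=np.zeros((h*S,w*S),np.uint8)
    for seg in segs:
        P=np.vstack([circ(x,y,r,z0+z) for r,z in seg]);q=((proj(f,P)-[u0,v0]+.5)*S)
        cv2.fillConvexPoly(im,cv2.convexHull((q*16).astype(np.int32)),255,cv2.LINE_AA,4)
    return cv2.resize(im,(w,h),interpolation=cv2.INTER_AREA)/255.
STAND=[((.045,0),(.045,.008)),((.035,0),(.035,.034)),((.028,.03),(.028,.073)),((.0205,.07),(.0205,.089)),((.0255,.083),(.0255,.087))]
LID=[((.030,0),(.030,.0217))]
def target(f,box):
    u0,v0,w,h=box;c=f["color"][v0:v0+h,u0:u0+w].astype(float)
    bg=np.median(c.reshape(-1,3)[np.r_[0:w*2,-w*2:0]],axis=0)
    sat=(c[:,:,0]-c[:,:,2])/(c.sum(2)+1); b=(bg[0]-bg[2])/(bg.sum()+1)
    return np.clip(1-sat/b,0,1)>0.5
def fit(f,box,segs,x,y,z0):
    T=target(f,box).astype(float)
    g=lambda p:np.abs(cv2.GaussianBlur(render(f,box,segs,p[0],p[1],z0),(0,0),.6)-cv2.GaussianBlur(T,(0,0),.3)).sum()
    return min((minimize(g,[x,y],method="Nelder-Mead",options=dict(initial_simplex=[[x,y],[x+d,y],[x,y+d]],xatol=1e-4)) for d in(.004,-.004,.002)),key=lambda r:r.fun)
E
python3 - <<'E'
from sil import *
a=grab_frame("side");b=grab_frame("top")
for z0 in(.002,.004,.006):
  for n,f,bs,bl in(("side",a,(264,155,44,40),(227,203,36,36)),("top",b,(185,153,48,48),(246,205,36,36))):
    r=fit(f,bs,STAND,.593,.117,z0);l=fit(f,bl,LID,.4537,-.045,z0)
    print(z0,n,"stand",r.x.round(4),round(r.fun,1),"lid",l.x.round(4),round(l.fun,1))
E
```

```text
0.002 side stand [0.5917 0.1204] 70.7 lid [ 0.4528 -0.043 ] 33.5
0.002 top stand [0.5953 0.1176] 123.0 lid [ 0.4556 -0.045 ] 37.1
0.004 side stand [0.5914 0.118 ] 72.2 lid [ 0.4529 -0.0445] 33.6
0.004 top stand [0.5949 0.1175] 124.1 lid [ 0.4554 -0.045 ] 36.8
0.006 side stand [0.5911 0.1162] 73.8 lid [ 0.4529 -0.0461] 33.6
0.006 top stand [0.5944 0.1172] 125.3 lid [ 0.4553 -0.045 ] 36.4
```

Relative stand–lid positions agree between the two views to 1 mm. I'll use lid ≈(0.4542,−0.0448), mouth axis ≈(0.5932,0.1177) and tray floor ≈0.004. Next I work out the move above the lid.

```bash
cat > mv.py <<'E'
import sys
from h import *
# usage: mv.py x y z yawdeg -> shift in tool axes
s=telemetry.read_state();M=R.from_rotvec(s["tool_rot"]).as_matrix()
print("t",s["t"],"pos",s["tool_pos"].round(4),"yaw",np.degrees(np.arctan2(M[1,0],M[0,0])).round(2),"tilt z",M[:,2].round(4),"F",s["contact_force"].round(2),"T",s["wrist_torque"].round(2),"gap",round(s["finger_gap"],4),"j",s["joints"].round(3))
if len(sys.argv)>4:
    x,y,z,w=map(float,sys.argv[1:5]);d=M.T@(np.array([x,y,z])-s["tool_pos"])
    print("shift",d.round(4),"turn",round(np.degrees(np.arctan2(M[1,0],M[0,0]))-w,2))
E
python3 mv.py 0.4542 -0.0448 0.12 90
```

```text
t 0.5 pos [0.1515 0.6063 0.2038] yaw 75.97 tilt z [-0.e+00 -1.e-04 -1.e+00] F [-0.11 -0.7   0.39] T [ 0.05 -0.    0.01] gap 0.0855 j [ 1.223  0.276 -0.026  1.268 -0.     1.467]
shift [-0.5583  0.4515  0.0838] turn -14.03
```

>>> carry_out(rows=[[[-0.5583, 0.4515, 0.084, -14.03], [-0.5583, 0.4515, 0.084, -14.03], [-0.5583, 0.4515, 0.084, -14.03], [-0.5583, 0.4515, 0.084, -14.03], [-0.5583, 0.4515, 0.084, -14.03], [-0.5583, 0.4515, 0.084, -14.03], [-0.5583, 0.4515, 0.084, -14.03], [-0.5583, 0.4515, 0.084, -14.03], [-0.5583, 0.4515, 0.084, -14.03], [-0.5583, 0.4515, 0.084, -14.03], [-0.5583, 0.4515, 0.084, -14.03], [-0.5583, 0.4515, 0.084, -14.03], [-0.5583, 0.4515, 0.084, -14.03], [-0.5583, 0.4515, 0.084, -14.03], [-0.5583, 0.4515, 0.084, -14.03], [-0.5583, 0.4515, 0.084, -14.03], [-0.5583, 0.4515, 0.084, -14.03], [-0.5583, 0.4515, 0.084, -14.03], [-0.5583, 0.4515, 0.084, -14.03], [-0.5583, 0.4515, 0.084, -14.03]]], hand=0)

```text
t: 2.5
tool_pos: [0.4539, -0.0437, 0.12]
tool_rot: [2.219, 2.223, 0.0]
contact_force: [-0.1, -0.1, -0.0]
finger_gap: 0.0852
```

```bash
python3 mv.py 0.4542 -0.0448 0.005 90
```

```text
t 2.5 pos [ 0.4539 -0.0437  0.12  ] yaw 90.11 tilt z [ 2.e-04  0.e+00 -1.e+00] F [-0.14 -0.14 -0.03] T [ 0.04 -0.04 -0.02] gap 0.0852 j [-0.238  0.04  -0.493  1.038  0.    -0.24 ]
shift [-0.0011  0.0003  0.115 ] turn 0.11
```

>>> carry_out(rows=[[[0, 0, 0.035, 0], [0, 0, 0.07, 0], [0, 0, 0.085, 0], [0, 0, 0.085, 0], [0, 0, 0.085, 0]]])

```text
t: 3.0
tool_pos: [0.4543, -0.0443, 0.0352]
tool_rot: [2.22, 2.222, 0.0]
contact_force: [0.6, -0.2, -0.6]
finger_gap: 0.0855
```

```bash
python3 mv.py 0.4542 -0.0448 0.005 90; python3 - <<'E'
from h import *
a=grab_frame("side");b=grab_frame("top")
cv2.imwrite("pics/pre.png",np.hstack([crop(a,245,205,60,60,6,''),crop(b,264,223,60,60,6,'')]))
E
```

```text
t 3.0 pos [ 0.4543 -0.0443  0.0352] yaw 90.05 tilt z [ 1.e-04 -0.e+00 -1.e+00] F [ 0.6  -0.19 -0.58] T [-0.01 -0.02 -0.01] gap 0.0855 j [-0.239  0.141 -0.589  0.84   0.    -0.24 ]
shift [-0.0005 -0.0001  0.0302] turn 0.05
```

View pics/pre.png

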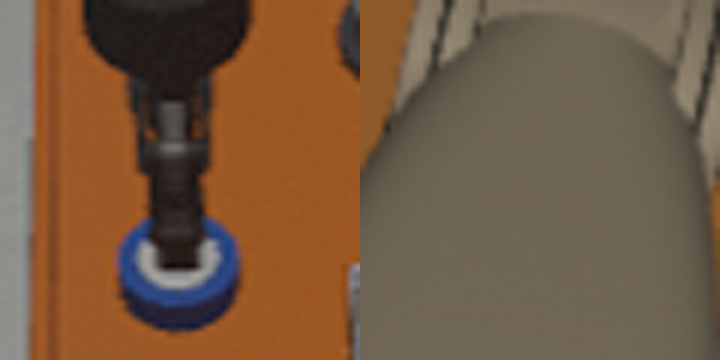

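The side view shows the finger at column ≈179 of the crop, in line with the lid centre at ≈179. The arm hides the top view. I'll go down and close.

>>> carry_out(rows=[[[0, 0, 0.015, 0], [0, 0, 0.027, 0], [0, 0, 0.03, 0], [0, 0, 0.03, 0], [0, 0, 0.03, 0]]])

```text
t: 3.6
tool_pos: [0.4545, -0.0448, 0.0052]
tool_rot: [2.221, 2.221, 0.0]
contact_force: [-0.3, 0.4, -0.5]
finger_gap: 0.0854
```

>>> carry_out(rows=[[[0, 0, 0, 0], [0, 0, 0, 0], [0, 0, 0, 0], [0, 0, 0, 0], [0, 0, 0, 0], [0, 0, 0, 0], [0, 0, 0, 0], [0, 0, 0, 0]]], hand=255, squeeze=40)

```text
t: 4.4
tool_pos: [0.4542, -0.0447, 0.0048]
tool_rot: [2.221, 2.221, -0.0]
contact_force: [0.0, -0.5, 0.2]
finger_gap: -0.0001
```

```bash
python3 mv.py; python3 - <<'E'
from h import *
a=grab_frame("side");cv2.imwrite("pics/grip.png",crop(a,245,205,60,60,9,''))
E
```

```text
t 4.4 pos [ 0.4542 -0.0447  0.0048] yaw 90.0 tilt z [-0. -0. -1.] F [ 0.04 -0.46  0.21] T [ 0.01 -0.05 -0.04] gap -0.0001 j [-0.24   0.186 -0.618  0.767 -0.    -0.24 ]
```

View pics/grip.png

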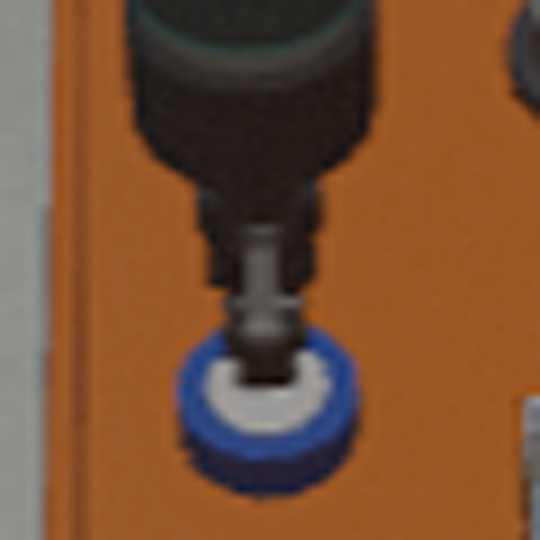

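```bash
python3 - <<'E'
from h import *
a=grab_frame("side")
for (u,v),y in(((245,219.7),-.087),((244.8,217.8),-.0447),((244.8,217.8),-.053)):
    p,d=ray(a,u,v);print(y,p+d*(y-p[1])/d[1])
print(proj(a,[[.4542,-.0447,.0048],[.4542,-.0447,.026]]))
cv2.imwrite("pics/s2.png",a["color"][:,:,::-1])
E
```

```text
-0.087 [ 0.45501937 -0.087       0.06691742]
-0.0447 [ 0.45464927 -0.0447      0.0225298 ]
-0.053 [ 0.45465846 -0.053       0.03292946]
[[244.81618095 221.46140637]
 [244.6171346  217.08122352]]
```

View pics/s2.png

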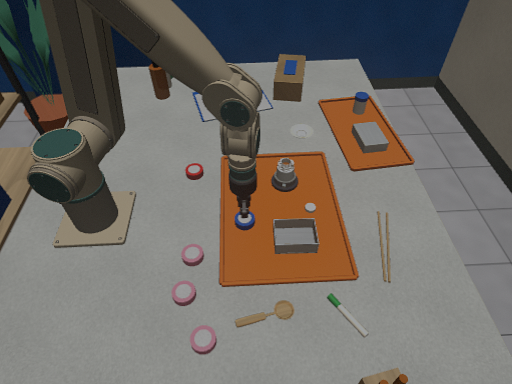

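The fingers shut at the reported TCP z≈0.005, yet the image shows their tips just above the lid's disc at z≈0.025, near side px (244.8,217.8). So the real tips sit about 20 mm higher than the reported TCP, and the lid has not moved. I'll touch off gently on the lid top to measure the offset.

>>> carry_out(rows=[[[0, 0, 0.001, 0], [0, 0, 0.001, 0], [0, 0, 0.001, 0]]])

```text
t: 4.8
tool_pos: [0.4541, -0.0447, 0.0037]
tool_rot: [-2.221, -2.221, 0.0]
contact_force: [0.9, -0.1, 0.0]
finger_gap: -0.0002
```

>>> carry_out(rows=[[[0, 0, 0.001, 0], [0, 0, 0.001, 0], [0, 0, 0.001, 0]]])

```text
t: 5.1
tool_pos: [0.4542, -0.0447, 0.0028]
tool_rot: [-2.221, -2.222, 0.0]
contact_force: [-0.2, 0.2, -0.9]
finger_gap: -0.0001
```

>>> carry_out(rows=[[[0, 0, 0.001, 0], [0, 0, 0.001, 0], [0, 0, 0.001, 0]]])

```text
t: 5.4
tool_pos: [0.4541, -0.0447, 0.0018]
tool_rot: [-2.221, -2.221, 0.0]
contact_force: [-0.1, 0.9, -0.3]
finger_gap: -0.0002
```

>>> carry_out(rows=[[[0, 0, 0.001, 0], [0, 0, 0.0015, 0], [0, 0, 0.0015, 0]]])

```text
t: 5.7
tool_pos: [0.4541, -0.0447, 0.0002]
tool_rot: [-2.221, -2.221, 0.0]
contact_force: [-0.9, 0.3, -0.4]
finger_gap: 0.0001
```

>>> carry_out(rows=[[[0, 0, 0.001, 0], [0, 0, 0.0015, 0], [0, 0, 0.0015, 0]]])

```text
t: 6.0
tool_pos: [0.4541, -0.0447, -0.0013]
tool_rot: [-2.221, -2.221, 0.0]
contact_force: [0.2, 0.2, -0.4]
finger_gap: -0.0002
```

>>> carry_out(rows=[[[0, 0, 0.001, 0], [0, 0, 0.0015, 0], [0, 0, 0.0015, 0]]])

```text
t: 6.3
tool_pos: [0.4543, -0.0447, -0.0018]
tool_rot: [2.221, 2.222, -0.0]
contact_force: [-2.1, 1.0, 9.0]
finger_gap: -0.0002
```

Contact was felt at reported z≈−0.0015 with 9 N, so the offset is now known relative to the lid top. I'll lift 3 mm, open, go down to about −0.021, which puts the tips roughly 5 mm above the tray, and grip.

>>> carry_out(rows=[[[0, 0, -0.004, 0], [0, 0, -0.004, 0], [0, 0, -0.004, 0], [0, 0, -0.004, 0], [0, 0, -0.004, 0], [0, 0, -0.004, 0], [0, 0, -0.004, 0], [0, 0, -0.004, 0]]], hand=0)

```text
t: 7.1
tool_pos: [0.4541, -0.0447, 0.0012]
tool_rot: [-2.221, -2.221, 0.0]
contact_force: [0.2, 0.1, -0.1]
finger_gap: 0.0856
```

```bash
python3 mv.py 0.4543 -0.0448 -0.021 90; python3 - <<'E'
from h import *
a=grab_frame("side");cv2.imwrite("pics/op2.png",crop(a,245,205,60,60,9,''))
E
```

```text
t 7.1 pos [ 0.4541 -0.0447  0.0012] yaw 90.0 tilt z [-2.e-04  0.e+00 -1.e+00] F [ 0.24  0.11 -0.08] T [-0.05  0.01 -0.04] gap 0.0856 j [-0.24   0.191 -0.621  0.759 -0.    -0.24 ]
shift [-0.0001  0.0002  0.0222] turn 0.0
```

View pics/op2.png

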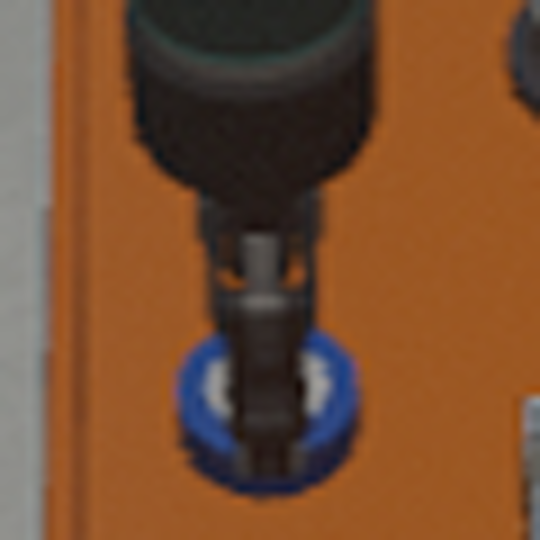

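The near finger is centred on the lid, with column 267 against a lid centre of 269. I'll descend.

>>> carry_out(rows=[[[0, 0, 0.01, 0], [0, 0, 0.018, 0], [0, 0, 0.022, 0], [0, 0, 0.022, 0], [0, 0, 0.022, 0]]])

```text
t: 7.65
tool_pos: [0.4539, -0.0447, -0.021]
tool_rot: [-2.221, -2.221, 0.001]
contact_force: [-0.1, 0.7, -0.1]
finger_gap: 0.0851
```

>>> carry_out(rows=[[[0, 0, 0, 0], [0, 0, 0, 0], [0, 0, 0, 0], [0, 0, 0, 0], [0, 0, 0, 0], [0, 0, 0, 0]]], hand=255, squeeze=40)

```text
t: 8.25
tool_pos: [0.4548, -0.0449, -0.0201]
tool_rot: [2.221, 2.221, 0.001]
contact_force: [-1.3, 0.6, 5.5]
finger_gap: 0.0588
```

```bash
python3 mv.py 0.4543 -0.0448 -0.021 90; python3 - <<'E'
from h import *
a=grab_frame("side");cv2.imwrite("pics/gr2.png",crop(a,245,205,60,60,9,''))
E
```

```text
t 8.25 pos [ 0.4548 -0.0449 -0.0201] yaw 90.01 tilt z [ 1.1e-03 -3.0e-04 -1.0e+00] F [-1.27  0.64  5.54] T [0.05 0.16 0.01] gap 0.0588 j [-0.24   0.225 -0.638  0.706 -0.    -0.24 ]
shift [ 0.0001 -0.0005  0.0009] turn 0.01
```

View pics/gr2.png

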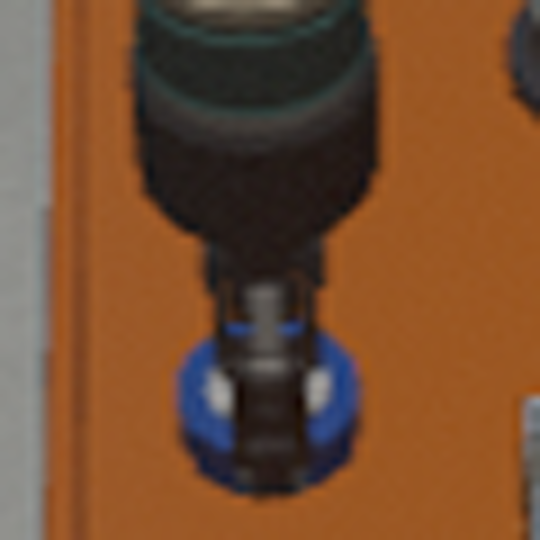

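Gripped with a gap of 58.8 mm on the 60 mm lid. The lid's lower edge above the tray is reported TCP z + 0.0201. Now I lift.

>>> carry_out(rows=[[[0, 0, -0.01, 0], [0, 0, -0.04, 0], [0, 0, -0.08, 0], [0, 0, -0.11, 0], [0, 0, -0.125, 0], [0, 0, -0.125, 0], [0, 0, -0.125, 0]]])

```text
t: 9.0
tool_pos: [0.454, -0.0446, 0.1042]
tool_rot: [2.221, 2.222, 0.0]
contact_force: [0.1, -1.3, -0.8]
finger_gap: 0.0589
```

```bash
python3 mv.py 0.5937 0.1176 0.103 90
```

```text
t 9.0 pos [ 0.454  -0.0446  0.1042] yaw 90.01 tilt z [ 1.e-04 -0.e+00 -1.e+00] F [ 0.1  -1.34 -0.76] T [ 0.01  0.   -0.04] gap 0.0589 j [-0.24   0.056 -0.513  1.002  0.    -0.24 ]
shift [0.1622 0.1398 0.0012] turn 0.01
```

>>> carry_out(rows=[[[0.035, 0.03, 0, 0], [0.07, 0.06, 0, 0], [0.105, 0.09, 0, 0], [0.135, 0.12, 0, 0], [0.155, 0.134, 0, 0], [0.162, 0.14, 0, 0], [0.162, 0.14, 0, 0], [0.162, 0.14, 0, 0], [0.162, 0.14, 0, 0]]])

```text
t: 9.9
tool_pos: [0.5928, 0.1162, 0.1037]
tool_rot: [-2.222, -2.219, 0.003]
contact_force: [0.1, -0.5, 0.1]
finger_gap: 0.0591
```

```bash
python3 mv.py 0.5937 0.1176 0.103 90; python3 - <<'E'
from h import *
a=grab_frame("side");b=grab_frame("top")
cv2.imwrite("pics/ab.png",np.hstack([crop(a,286,165,60,60,6,''),crop(b,209,176,60,60,6,'')]))
E
```

```text
t 9.9 pos [0.5928 0.1162 0.1037] yaw 89.94 tilt z [-2.e-03 -5.e-04 -1.e+00] F [ 0.1  -0.53  0.08] T [-0.04  0.06 -0.05] gap 0.0591 j [ 0.087  0.31  -0.202  1.061 -0.     0.088]
shift [0.0014 0.0009 0.0007] turn -0.06
```

View pics/ab.png

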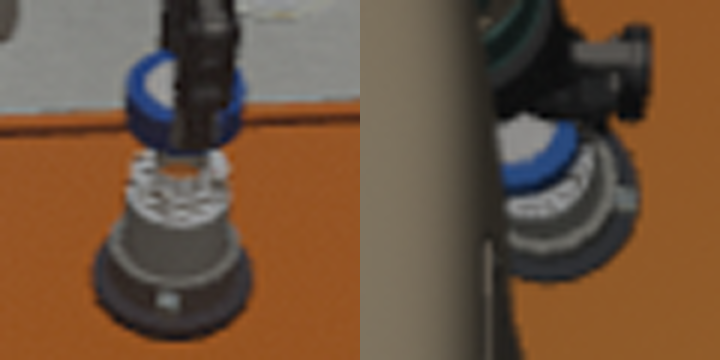

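```bash
python3 - <<'E'
from ov import *
a=grab_frame("side");b=grab_frame("top")
print(telemetry.read_state()["tool_pos"])
zb=.004+telemetry.read_state()["tool_pos"][2]+.0201
out=[]
for f,(u,v),c0 in((a,(286,158),(.5914,.118)),(b,(212,176),(.5949,.1175))):
    c=crop(f,u,v,40,40,9,'')
    for z in(zb,zb+.0217): over(c,c0,.030,z,9,f,u-20,v-20,(0,255,0))
    over(c,c0,.045,.004,9,f,u-20,v-20,(0,255,255))
    over(c,c0,.028,.077,9,f,u-20,v-20,(0,255,255))
    over(c,c0,.035,.038,9,f,u-20,v-20,(0,255,255))
    out.append(c)
cv2.imwrite("pics/ab2.png",np.hstack(out))
E
```

```text
[0.593755   0.11655417 0.1044778 ]
```

View pics/ab2.png

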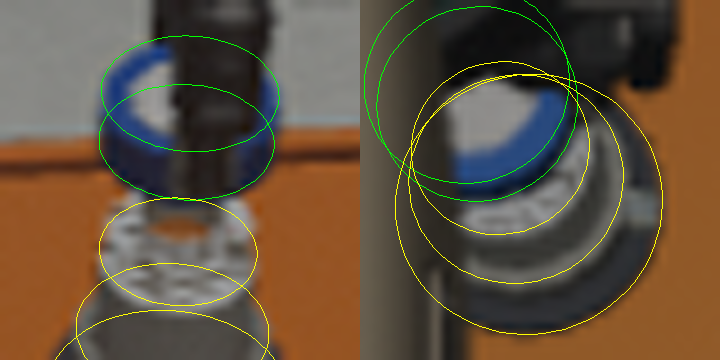

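>>> carry_out(rows=[[[0.001, 0, 0.01, 0], [0.001, 0, 0.01, 0], [0.001, 0, 0.01, 0], [0.001, 0, 0.01, 0]]])

```text
t: 10.5
tool_pos: [0.5941, 0.1183, 0.0942]
tool_rot: [-2.221, -2.222, 0.0]
contact_force: [0.1, -0.1, -0.5]
finger_gap: 0.059
```

```bash
python3 - <<'E'
from ov import *
a=grab_frame("side");b=grab_frame("top")
print(telemetry.read_state()["tool_pos"])
zb=.004+telemetry.read_state()["tool_pos"][2]+.0201
out=[]
for f,(u,v),c0 in((a,(286,154),(.5914,.118)),(b,(218,175),(.5949,.1175))):
    c=crop(f,u,v,26,26,15,'')
    for z in(zb,zb+.0217): over(c,c0,.030,z,15,f,u-13,v-13,(0,255,0))
    out.append(c)
cv2.imwrite("pics/ab3.png",np.hstack(out))
E
```

```text
[0.59436115 0.11835216 0.09442763]
```

View pics/ab3.png

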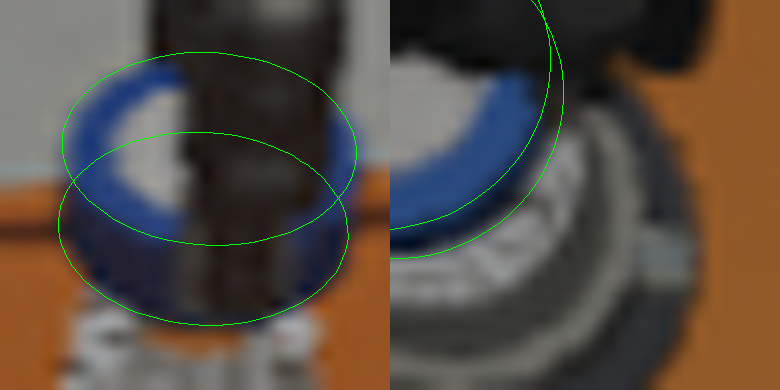

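>>> carry_out(rows=[[[-0.0007, -0.0006, 0.01, 0], [-0.0007, -0.0006, 0.02, 0], [-0.0007, -0.0006, 0.022, 0], [-0.0007, -0.0006, 0.022, 0], [-0.0007, -0.0006, 0.022, 0]]])

```text
t: 11.1
tool_pos: [0.5935, 0.1176, 0.0721]
tool_rot: [-2.221, -2.221, 0.0]
contact_force: [-0.4, -0.2, -0.2]
finger_gap: 0.059
```

>>> carry_out(rows=[[[0, 0, 0.001, 0], [0, 0, 0.0015, 0], [0, 0, 0.0015, 0], [0, 0, 0.0015, 0]]])

```text
t: 11.5
tool_pos: [0.5937, 0.1176, 0.071]
tool_rot: [2.221, 2.221, 0.0]
contact_force: [0.2, -0.8, -0.5]
finger_gap: 0.059
```

```bash
python3 mv.py 0.594 0.1176 0.07 90
```

```text
t 11.5 pos [0.5937 0.1176 0.071 ] yaw 90.0 tilt z [ 4.e-04 -0.e+00 -1.e+00] F [ 0.17 -0.84 -0.47] T [-0.03 -0.04  0.07] gap 0.059 j [ 0.089  0.34  -0.236  0.995 -0.     0.089]
shift [0.     0.0003 0.001 ] turn 0.0
```

>>> carry_out(rows=[[[0, 0, 0.001, 0], [0, 0, 0.002, 0], [0, 0, 0.002, 0], [0, 0, 0.002, 0]]])

```text
t: 11.9
tool_pos: [0.5935, 0.1175, 0.0687]
tool_rot: [-2.221, -2.221, 0.0]
contact_force: [-0.2, 0.0, -0.4]
finger_gap: 0.0591
```

>>> carry_out(rows=[[[0, 0, 0.001, 0], [0, 0, 0.0015, 0], [0, 0, 0.0015, 0], [0, 0, 0.0015, 0]]])

```text
t: 12.3
tool_pos: [0.5936, 0.1176, 0.0673]
tool_rot: [-2.221, -2.222, 0.0]
contact_force: [-0.5, -0.6, 0.0]
finger_gap: 0.0592
```

>>> carry_out(rows=[[[0, 0, 0.0005, 0], [0, 0, 0.001, 0], [0, 0, 0.001, 0], [0, 0, 0.001, 0]]])

```text
t: 12.7
tool_pos: [0.5937, 0.1176, 0.0664]
tool_rot: [2.221, 2.221, 0.0]
contact_force: [-0.4, 0.4, 0.7]
finger_gap: 0.0587
```

>>> carry_out(rows=[[[0, 0, 0.0005, 0], [0, 0, 0.0005, 0], [0, 0, 0.0005, 0]]])

```text
t: 13.0
tool_pos: [0.5938, 0.1176, 0.0661]
tool_rot: [2.221, 2.221, 0.0]
contact_force: [0.2, -0.5, 3.0]
finger_gap: 0.059
```

Contact came at TCP z 0.0664, so the lid edge is about 86.5 mm up: the lugs are on the thread tops. I'll press slightly more and turn backward.

>>> carry_out(rows=[[[0, 0, 0.0004, 0], [0, 0, 0.0004, -5], [0, 0, 0.0004, -10], [0, 0, 0.0004, -15], [0, 0, 0.0004, -20], [0, 0, 0.0004, -25], [0, 0, 0.0004, -25]]])

```text
t: 13.7
tool_pos: [0.5948, 0.1175, 0.0649]
tool_rot: [1.691, 2.646, 0.002]
contact_force: [3.8, 0.8, -4.8]
finger_gap: 0.0588
```

```bash
python3 mv.py
```

```text
t 13.7 pos [0.5948 0.1175 0.0649] yaw 114.85 tilt z [ 2.1e-03  3.0e-04 -1.0e+00] F [ 3.77  0.77 -4.84] T [-0.   -0.95 -0.81] gap 0.0588 j [ 0.088  0.346 -0.241  0.981  0.    -0.345]
```

>>> carry_out(rows=[[[0, 0, 0, 3], [0, 0, 0, 5], [0, 0, 0, 5], [0, 0, 0, 5]]])

```text
t: 14.1
tool_pos: [0.5938, 0.1175, 0.0654]
tool_rot: [1.801, 2.573, -0.0]
contact_force: [2.4, -0.8, -0.9]
finger_gap: 0.0585
```

```bash
python3 mv.py; python3 - <<'E'
from h import *
a=grab_frame("side");b=grab_frame("top")
cv2.imwrite("pics/t1.png",np.hstack([crop(a,286,165,44,44,9,''),crop(b,215,176,44,44,9,'')]))
E
```

```text
t 14.1 pos [0.5938 0.1175 0.0654] yaw 110.02 tilt z [ 4.e-04 -3.e-04 -1.e+00] F [ 2.44 -0.82 -0.86] T [-0.09 -0.49 -0.02] gap 0.0585 j [ 0.089  0.345 -0.241  0.984 -0.    -0.261]
```

View pics/t1.png

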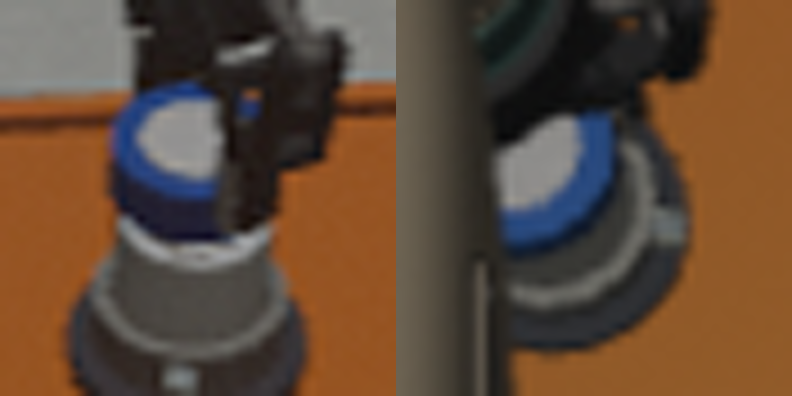

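```bash
python3 - <<'E'
from ov import *
a=grab_frame("side");b=grab_frame("top")
out=[]
for f,(u,v),c0 in((a,(286,160),(.5914,.118)),(b,(215,176),(.5949,.1175))):
  for zl in(.0865,.0805):
    c=crop(f,u,v,32,32,12,'')
    for z in(.004+zl,.004+zl+.0217): over(c,c0,.030,z,12,f,u-16,v-16,(0,255,0))
    out.append(c)
im=np.vstack([np.hstack(out[:2]),np.hstack(out[2:])]);cv2.imwrite("pics/t2.png",cv2.resize(im,(600,600)))
E
```

```text
(no output)
```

View pics/t2.png

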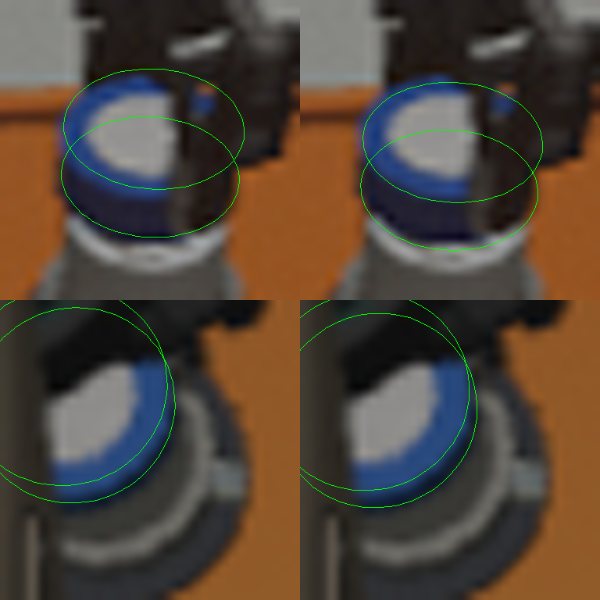

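The lugs probably fell off the thread ends early, while the stiff grip held the lid up. They then met the rib backs (torque −0.8 N m), and the lid tilted slightly in the grip. Now that I've backed off, torque is about 0. I'll turn slightly forward into the entry window and go down gently.

>>> carry_out(rows=[[[0, 0, 0, 3], [0, 0, 0.0005, 3], [0, 0, 0.001, 3], [0, 0, 0.001, 3]]])

```text
t: 14.7
tool_pos: [0.5937, 0.1176, 0.0646]
tool_rot: [1.867, 2.526, 0.0]
contact_force: [2.5, 0.0, 0.1]
finger_gap: 0.0589
```

```bash
python3 mv.py
```

```text
t 14.7 pos [0.5937 0.1176 0.0646] yaw 107.05 tilt z [ 3.e-04 -1.e-04 -1.e+00] F [2.55 0.04 0.14] T [-0.04 -0.34  0.01] gap 0.0589 j [ 0.089  0.346 -0.242  0.982 -0.    -0.209]
```

>>> carry_out(rows=[[[0, 0.0003, 0.0005, 0], [0, 0.0003, 0.001, 0], [0, 0.0003, 0.001, 0], [0, 0.0003, 0.001, 0]]])

```text
t: 15.1
tool_pos: [0.5938, 0.1177, 0.0633]
tool_rot: [-1.868, -2.525, 0.0]
contact_force: [1.9, -1.1, 0.4]
finger_gap: 0.0587
```

>>> carry_out(rows=[[[0, 0.0002, 0.0005, 0], [0, 0.0002, 0.001, 0], [0, 0.0002, 0.001, 0], [0, 0.0002, 0.001, 0]]])

```text
t: 15.5
tool_pos: [0.5939, 0.1178, 0.0623]
tool_rot: [-1.868, -2.525, 0.0]
contact_force: [1.7, -0.1, -0.4]
finger_gap: 0.0586
```

```bash
python3 mv.py
```

```text
t 15.5 pos [0.5939 0.1178 0.0623] yaw 107.01 tilt z [-4.e-04 -0.e+00 -1.e+00] F [ 1.7  -0.07 -0.4 ] T [-0.03 -0.23  0.01] gap 0.0586 j [ 0.089  0.349 -0.243  0.979  0.    -0.208]
```

>>> carry_out(rows=[[[0, 0.0003, 0.0005, 0], [0, 0.0003, 0.001, 0], [0, 0.0003, 0.0015, 0], [0, 0.0003, 0.0015, 0], [0, 0.0003, 0.0015, 0]]])

```text
t: 16.0
tool_pos: [0.594, 0.1179, 0.0607]
tool_rot: [-1.868, -2.525, 0.001]
contact_force: [0.1, 0.7, -0.0]
finger_gap: 0.0589
```

```bash
python3 mv.py
```

```text
t 16.0 pos [0.594  0.1179 0.0607] yaw 107.01 tilt z [-7.e-04  1.e-04 -1.e+00] F [ 0.09  0.68 -0.04] T [ 0.06  0.03 -0.03] gap 0.0589 j [ 0.089  0.351 -0.244  0.976  0.    -0.208]
```

>>> carry_out(rows=[[[0, 0, 0.0005, 0], [0, 0, 0.001, 0], [0, 0, 0.001, 0], [0, 0, 0.001, 0]]])

```text
t: 16.4
tool_pos: [0.5942, 0.1178, 0.0603]
tool_rot: [-1.869, -2.525, 0.0]
contact_force: [-2.5, 0.5, 5.3]
finger_gap: 0.0589
```

```bash
python3 mv.py; python3 - <<'E'
from ov import *
a=grab_frame("side");b=grab_frame("top")
out=[]
for f,(u,v),c0 in((a,(286,160),(.5914,.118)),(b,(215,176),(.5949,.1175))):
  for zl in(.0805,):
    c=crop(f,u,v,32,32,12,'')
    for z in(.004+zl,.004+zl+.0217): over(c,c0,.030,z,12,f,u-16,v-16,(0,255,0))
    out.append(c)
cv2.imwrite("pics/t3.png",np.hstack(out))
E
```

```text
t 16.4 pos [0.5942 0.1178 0.0603] yaw 107.0 tilt z [-2.e-04 -0.e+00 -1.e+00] F [-2.5   0.53  5.26] T [-0.08  0.5  -0.05] gap 0.0589 j [ 0.089  0.351 -0.245  0.975  0.    -0.208]
```

View pics/t3.png

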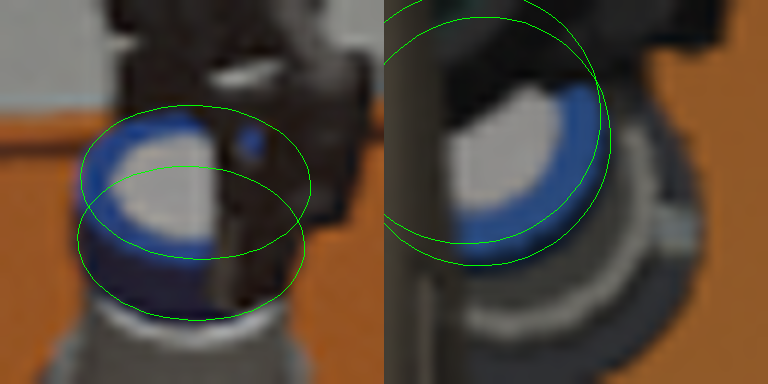

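The lid bottomed at TCP z≈0.0604, which matches the entry height of 80.5 mm. A slight tilt toward −x seems to remain in the grip (My 0.5 N m). I'll let go so the lid can settle level, then check.

>>> carry_out(rows=[[[0, 0, -0.001, 0], [0, 0, -0.001, 0], [0, 0, -0.001, 0]]])

```text
t: 16.8
tool_pos: [0.5946, 0.1178, 0.0606]
tool_rot: [1.868, 2.525, 0.0]
contact_force: [0.3, -0.5, 0.2]
finger_gap: 0.0587
```

>>> carry_out(rows=[[[0, 0, 0, 0], [0, 0, 0, 0], [0, 0, 0, 0], [0, 0, 0, 0], [0, 0, 0, 0]]], hand=0)

```text
t: 17.3
tool_pos: [0.5944, 0.1178, 0.0609]
tool_rot: [1.869, 2.525, -0.0]
contact_force: [1.2, -0.3, -0.6]
finger_gap: 0.0856
```

```bash
python3 mv.py; python3 - <<'E'
from ov import *
a=grab_frame("side");b=grab_frame("top")
out=[]
for f,(u,v),c0 in((a,(286,160),(.5914,.118)),(b,(215,176),(.5949,.1175))):
  for zl in(.0805,):
    c=crop(f,u,v,32,32,12,'')
    for z in(.004+zl,.004+zl+.0217): over(c,c0,.030,z,12,f,u-16,v-16,(0,255,0))
    out.append(c)
cv2.imwrite("pics/t4.png",np.hstack(out))
E
```

```text
t 17.3 pos [0.5944 0.1178 0.0609] yaw 107.0 tilt z [ 0. -0. -1.] F [ 1.16 -0.31 -0.57] T [ 0.01 -0.03 -0.03] gap 0.0856 j [ 0.089  0.351 -0.244  0.976 -0.    -0.208]
```

View pics/t4.png

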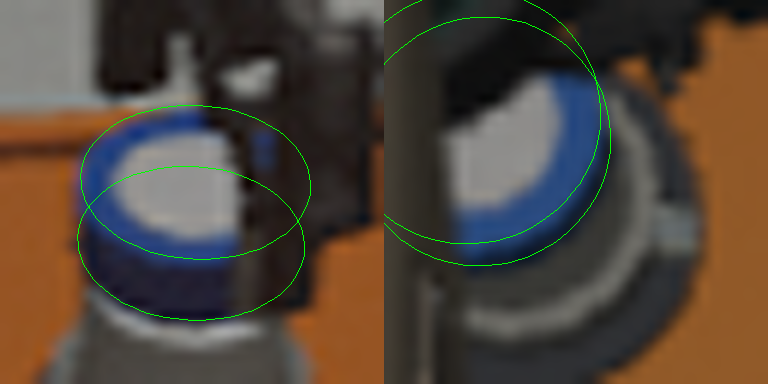

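>>> carry_out(rows=[[[0, 0, -0.02, 0], [0, 0, -0.05, 0], [0, 0, -0.08, 0], [0.045, 0.015, -0.08, 0], [0.09, 0.03, -0.08, 0], [0.12, 0.036, -0.08, 0], [0.12, 0.036, -0.08, 0], [0.12, 0.036, -0.08, 0]]])

```text
t: 18.2
tool_pos: [0.5934, 0.2435, 0.1407]
tool_rot: [1.867, 2.527, -0.001]
contact_force: [-0.2, -0.3, -0.9]
finger_gap: 0.0854
```

```bash
python3 mv.py 0.5942 .1178 .14 107; python3 - <<'E'
from ov import *
from sil import *
a=grab_frame("side");b=grab_frame("top")
out=[]
for f,(u,v),c0 in((a,(286,165),(.5914,.118)),(b,(210,176),(.5949,.1175))):
    c=crop(f,u,v,36,36,10,'');c1=c.copy()
    for z in(.0845,.0845+.0217): over(c1,c0,.030,z,10,f,u-18,v-18,(0,255,0))
    out.append(np.vstack([c,c1]))
im=np.hstack(out);cv2.imwrite("pics/t5.png",cv2.resize(im,(600,600)))
E
```

```text
t 18.2 pos [0.5934 0.2435 0.1407] yaw 107.09 tilt z [-2.e-04 -7.e-04 -1.e+00] F [-0.15 -0.28 -0.86] T [ 0.05  0.05 -0.02] gap 0.0854 j [ 2.890e-01  3.420e-01 -7.300e-02  1.156e+00 -1.000e-03 -9.000e-03]
shift [-0.1204 -0.0362  0.0008] turn 0.09
```

View pics/t5.png

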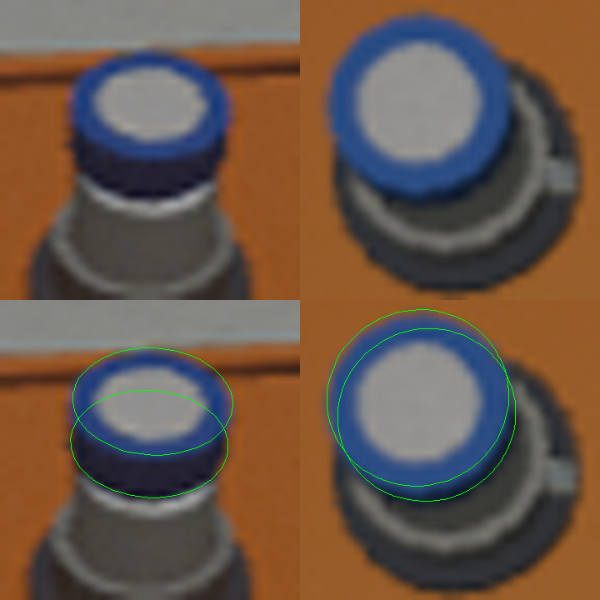

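With the arm clear, the lid sits level and concentric on the jar. In the side view its outline matches the overlay at 80.5 mm, and the top view shows about 1 px of calibration bias. I'll go back, regrip, and turn forward.

>>> carry_out(rows=[[[-0.045, -0.015, 0, 0], [-0.09, -0.03, 0, 0], [-0.115, -0.036, 0, 0], [-0.1205, -0.0365, 0, 0], [-0.1205, -0.0365, 0, 0], [-0.1205, -0.0365, 0.03, 0], [-0.1205, -0.0365, 0.06, 0], [-0.1205, -0.0365, 0.077, 0], [-0.1205, -0.0365, 0.079, 0], [-0.1205, -0.0365, 0.079, 0]]])

```text
t: 19.3
tool_pos: [0.5937, 0.1179, 0.0617]
tool_rot: [-1.867, -2.526, 0.001]
contact_force: [0.6, -0.3, 0.4]
finger_gap: 0.0849
```

```bash
python3 mv.py .5938 .1178 .061 107
```

```text
t 19.3 pos [0.5937 0.1179 0.0617] yaw 107.06 tilt z [-1.e-03  2.e-04 -1.e+00] F [ 0.59 -0.29  0.42] T [ 0.01 -0.04  0.01] gap 0.0849 j [ 0.089  0.35  -0.244  0.978  0.    -0.209]
shift [-0.0002  0.      0.0007] turn 0.06
```

>>> carry_out(rows=[[[0, 0, 0, 0], [0, 0, 0, 0], [0, 0, 0, 0], [0, 0, 0, 0], [0, 0, 0, 0], [0, 0, 0, 0]]], hand=255, squeeze=40)

```text
t: 19.9
tool_pos: [0.5956, 0.1174, 0.0639]
tool_rot: [1.867, 2.524, 0.004]
contact_force: [-1.0, -0.0, 7.2]
finger_gap: 0.0585
```

```bash
python3 mv.py
```

```text
t 19.9 pos [0.5956 0.1174 0.0639] yaw 107.01 tilt z [ 3.4e-03  6.0e-04 -1.0e+00] F [-1.03 -0.05  7.24] T [0.05 0.17 0.06] gap 0.0585 j [ 0.088  0.347 -0.242  0.978  0.    -0.209]
```

>>> carry_out(rows=[[[0, 0, 0, 0], [0, 0, 0, 0], [0, 0, 0, 0]]])

```text
t: 20.2
tool_pos: [0.5956, 0.1174, 0.0639]
tool_rot: [1.867, 2.524, 0.004]
contact_force: [-1.0, 0.2, 6.1]
finger_gap: 0.0588
```

```bash
python3 mv.py
```

```text
t 20.2 pos [0.5956 0.1174 0.0639] yaw 107.01 tilt z [ 3.4e-03  6.0e-04 -1.0e+00] F [-1.01  0.23  6.15] T [0.06 0.23 0.04] gap 0.0588 j [ 0.088  0.347 -0.242  0.978  0.    -0.209]
```

Regripped with a steady 6 N press. Now forward in small steps.

>>> carry_out(rows=[[[0, 0, 0, 4], [0, 0, 0, 8], [0, 0, 0, 12], [0, 0, 0, 12]]])

```text
t: 20.6
tool_pos: [0.596, 0.1174, 0.064]
tool_rot: [2.122, 2.313, 0.005]
contact_force: [0.0, 0.1, 5.3]
finger_gap: 0.0589
```

```bash
python3 mv.py
```

```text
t 20.6 pos [0.596  0.1174 0.064 ] yaw 94.92 tilt z [ 4.2e-03  6.0e-04 -1.0e+00] F [0.01 0.06 5.32] T [ 0.02  0.07 -0.06] gap 0.0589 j [ 0.088  0.347 -0.241  0.978  0.     0.002]
```

>>> carry_out(rows=[[[0, 0, 0, 5], [0, 0, 0.0003, 10], [0, 0, 0.0006, 15], [0, 0, 0.0006, 15]]])

```text
t: 21.0
tool_pos: [0.5955, 0.117, 0.0628]
tool_rot: [2.405, 2.017, 0.003]
contact_force: [0.6, -0.9, 4.8]
finger_gap: 0.0585
```

```bash
python3 mv.py
```

```text
t 21.0 pos [0.5955 0.117  0.0628] yaw 79.98 tilt z [ 3.2e-03 -4.0e-04 -1.0e+00] F [ 0.63 -0.91  4.81] T [-0.21 -0.09 -0.09] gap 0.0585 j [ 0.088  0.349 -0.243  0.976 -0.001  0.263]
```

>>> carry_out(rows=[[[0, 0, 0.0004, 5], [0, 0, 0.0008, 10], [0, 0, 0.0012, 15], [0, 0, 0.0012, 15]]])

```text
t: 21.4
tool_pos: [0.5956, 0.1164, 0.0615]
tool_rot: [2.647, 1.686, 0.003]
contact_force: [-0.1, -3.0, 5.0]
finger_gap: 0.0586
```

```bash
python3 mv.py
```

```text
t 21.4 pos [0.5956 0.1164 0.0615] yaw 64.99 tilt z [ 0.0032 -0.0017 -1.    ] F [-0.11 -2.96  4.97] T [-0.46 -0.06 -0.15] gap 0.0586 j [ 0.087  0.35  -0.244  0.974 -0.002  0.524]
```

>>> carry_out(rows=[[[-0.0006, 0.0003, 0.0004, 5], [-0.0006, 0.0003, 0.0008, 10], [-0.0006, 0.0003, 0.0012, 15], [-0.0006, 0.0003, 0.0012, 15]]])

```text
t: 21.8
tool_pos: [0.5952, 0.1155, 0.0603]
tool_rot: [2.845, 1.326, 0.002]
contact_force: [-0.2, -2.2, 6.8]
finger_gap: 0.0592
```

```bash
python3 mv.py
```

```text
t 21.8 pos [0.5952 0.1155 0.0603] yaw 49.98 tilt z [ 0.0024 -0.0021 -1.    ] F [-0.2  -2.24  6.76] T [-0.57  0.12 -0.14] gap 0.0592 j [ 0.086  0.351 -0.245  0.972 -0.002  0.785]
```

>>> carry_out(rows=[[[-0.0005, 0.0005, 0.0003, 4], [-0.0005, 0.0005, 0.0006, 7], [-0.0005, 0.0005, 0.0006, 10], [-0.0005, 0.0005, 0.0006, 10]]])

```text
t: 22.2
tool_pos: [0.5951, 0.1149, 0.0595]
tool_rot: [2.949, 1.075, 0.002]
contact_force: [-1.2, -2.7, 4.7]
finger_gap: 0.0586
```

```bash
python3 mv.py
```

```text
t 22.2 pos [0.5951 0.1149 0.0595] yaw 40.05 tilt z [ 0.0021 -0.0019 -1.    ] F [-1.15 -2.74  4.71] T [-0.64  0.09 -0.1 ] gap 0.0586 j [ 0.085  0.351 -0.247  0.971 -0.002  0.957]
```

>>> carry_out(rows=[[[-0.0004, 0.0005, 0.0002, 3], [-0.0004, 0.0005, 0.0004, 6], [-0.0004, 0.0005, 0.0004, 6]]])

```text
t: 22.5
tool_pos: [0.5944, 0.1143, 0.0591]
tool_rot: [3.001, 0.922, 0.0]
contact_force: [-1.8, -3.5, 7.6]
finger_gap: 0.0585
```

```bash
python3 mv.py
```

```text
t 22.5 pos [0.5944 0.1143 0.0591] yaw 34.15 tilt z [ 7.0e-04 -1.9e-03 -1.0e+00] F [-1.79 -3.49  7.62] T [-0.62  0.4   0.3 ] gap 0.0585 j [ 0.084  0.351 -0.248  0.971 -0.002  1.059]
```

>>> carry_out(rows=[[[0, 0, 0, 1.5], [0, 0, 0, 3], [0, 0, 0, 3]]])

```text
t: 22.8
tool_pos: [0.594, 0.1146, 0.059]
tool_rot: [3.024, 0.847, -0.001]
contact_force: [-3.0, -3.4, 7.5]
finger_gap: 0.0586
```

```bash
python3 mv.py
```

```text
t 22.8 pos [0.594  0.1146 0.059 ] yaw 31.29 tilt z [ 0.     -0.0015 -1.    ] F [-2.98 -3.36  7.45] T [-0.54  0.51  0.86] gap 0.0586 j [ 0.085  0.351 -0.248  0.972 -0.002  1.109]
```

It reached a firm stop: torque 0.86 N m after about 76° in all, and it sank about 5 mm. I'll relax, open and retreat.

>>> carry_out(rows=[[[0, 0, -0.001, -2], [0, 0, -0.001, -3], [0, 0, -0.001, -3]]])

```text
t: 23.1
tool_pos: [0.5942, 0.115, 0.0594]
tool_rot: [3.003, 0.92, 0.0]
contact_force: [-2.1, -1.7, 6.2]
finger_gap: 0.0584
```

>>> carry_out(rows=[[[0, 0, 0, 0], [0, 0, 0, 0], [0, 0, 0, 0], [0, 0, 0, 0], [0, 0, 0, 0], [0, 0, -0.03, 0], [0, 0, -0.07, 0], [0, 0, -0.1, 0], [0, 0, -0.1, 0]]], hand=0)

```text
t: 24.0
tool_pos: [0.5983, 0.1156, 0.1647]
tool_rot: [3.002, 0.918, 0.016]
contact_force: [0.5, -0.5, 0.3]
finger_gap: 0.0855
```

```bash
python3 mv.py .57 .24 .16 31
```

```text
t 24.0 pos [0.5983 0.1156 0.1647] yaw 34.01 tilt z [ 0.0104  0.001  -0.9999] F [ 0.54 -0.55  0.35] T [ 0.07 -0.05  0.02] gap 0.0855 j [ 0.085  0.264 -0.127  1.169  0.     1.062]
shift [ 0.0461 -0.119   0.0045] turn 3.01
```

>>> carry_out(rows=[[[0.016, -0.04, 0, 0], [0.031, -0.08, 0, 0], [0.046, -0.119, 0, 0], [0.046, -0.119, 0, 0], [0.046, -0.119, 0, 0], [0.046, -0.119, 0, 0]]])

```text
t: 24.6
tool_pos: [0.5655, 0.2388, 0.1582]
tool_rot: [3.004, 0.918, -0.002]
contact_force: [0.1, 0.1, -1.2]
finger_gap: 0.0854
```

```bash
python3 - <<'E'
from ov import *
a=grab_frame("side");b=grab_frame("top")
print(telemetry.read_state()["tool_pos"],telemetry.read_state()["t"])
out=[]
for f,(u,v),c0 in((a,(286,165),(.5914,.118)),(b,(210,176),(.5942,.1175))):
    c=crop(f,u,v,36,36,10,'');c1=c.copy()
    for z in(.08,.08+.0217): over(c1,c0,.030,z,10,f,u-18,v-18,(0,255,0))
    out.append(np.vstack([c,c1]))
im=np.hstack(out);cv2.imwrite("pics/f1.png",cv2.resize(im,(600,600)))
cv2.imwrite("pics/f2.png",b["color"][:,:,::-1])
E
```

```text
[0.56588065 0.2384162  0.1585573 ] 24.7
```

View pics/f1.png

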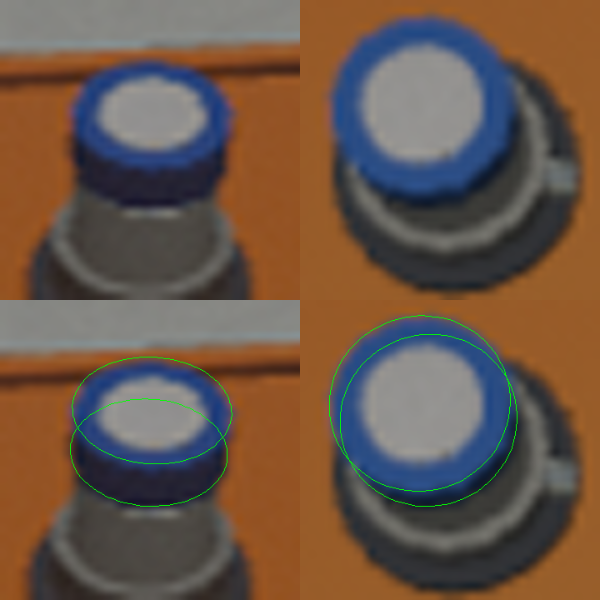

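View pics/f2.png

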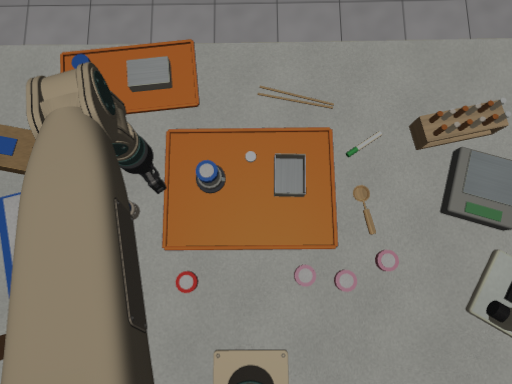

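```bash
python3 - <<'E'
from h import *
s=telemetry.read_state();print(s["t"],s["contact_force"].round(2),np.abs(s["qd"]).max())
print(ctrl.sign_off())
E
```

```text
24.7 [ 0.39 -1.03  0.13] 0.004812320734852573
the job is handed in; nothing more can be done
None
```

I picked up the blue lid, closed the jar with it, released it and handed the job in at 24.7 s; no verdict was reported.

**How it went**
- **First grasp:** it missed. The real fingertips sat about 20–27 mm higher than the reported TCP, so the fingers shut above the lid without moving it. I measured the offset with a 9 N touch on the lid top, and the second grasp held.
- **Backward turn:** the lugs met the thread tops at about 86.5 mm. I turned 25° back, which overshot into the rib backs, peaking at about 0.8–0.95 N m and slightly tilting the lid in the grip. I backed off 8°, and the lid then went down to about 80.5 mm, the entry height.
- **Forward turn:** I let go so the lid could settle level, then regripped. I turned it about 76° clockwise under 5–8 N until it stopped firmly at 0.86 N m. It sank about 5 mm against 4.5 mm expected; the TCP reading is good to about half a millimetre.

**Last checks**
- In the side view, the lid's lower edge lines up with the overlay for the home height to within 1 pixel, and the lid looks level.
- The top-view overlay is off by about 0.5–1 pixel (2–3 mm). I put this down to camera calibration, because it was there before screwing too. It does leave the centring less certain than I'd like against the 4 mm limit.
- The bystanders in view look unmoved. The arm hid the dish and most of the closed jar in the last picture, so I did not confirm those two, but the arm stayed above them.
- I did not touch off on the lid to confirm the final height.
- The arm was clear, open and at rest when I handed in.

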